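Find the binding castor and put it through the reject flaps

TASK

Before these three castors go on a trolley, spin each wheel with a fingertip, at least a quarter turn one way, and see how it runs: two run freely and one binds. Then push the castor that binds, standing on its plate or held just above the bench, in through the spring flaps of the reject box, so that it stands upright fully inside and the flaps have closed behind it. Leave the two free-running castors standing where they are and do not disturb the other things on the bench.

Things in the scene. Friction and masses are not known exactly. Their poses are not given: they have to be found in the camera images.
- castor_a_mid (a point): centre of one of three look-alike steel castors, 0.65 kg, upside down on the bench: plate 80 x 60 mm (x, y), 4 mm thick, below; on it two fork cheeks 36 mm wide (x), up to 60 mm above the bench, 35 mm over their outer faces (y; grasp here); between them the wheel, its top the highest part. This point: middle axis, 40 mm above the bench; x along the plate (rolling direction), y along the axle, z up
- wheel_a (a joint): angle of castor_a's rubber wheel, 60 mm diameter, 24 mm wide, axle 48 and top 78 mm above the bench; rad, no stops, not wrapped, within 0.2 of zero at the start; grows as its top is rubbed towards the castor's +x. Rubbed at 0.1 m/s a free wheel coasts on for over a second; a binding one resists with 1 to 2 N at the rim and stops at once when let go
- castor_b_mid (a point): centre of one of three look-alike steel castors, 0.65 kg, upside down on the bench: plate 80 x 60 mm (x, y), 4 mm thick, below; on it two fork cheeks 36 mm wide (x), up to 60 mm above the bench, 35 mm over their outer faces (y; grasp here); between them the wheel, its top the highest part. This point: middle axis, 40 mm above the bench; x along the plate (rolling direction), y along the axle, z up
- wheel_b (a joint): angle of castor_b's rubber wheel, 60 mm diameter, 24 mm wide, axle 48 and top 78 mm above the bench; rad, no stops, not wrapped, within 0.2 of zero at the start; grows as its top is rubbed towards the castor's +x. Rubbed at 0.1 m/s a free wheel coasts on for over a second; a binding one resists with 1 to 2 N at the rim and stops at once when let go
- castor_c_mid (a point): centre of one of three look-alike steel castors, 0.65 kg, upside down on the bench: plate 80 x 60 mm (x, y), 4 mm thick, below; on it two fork cheeks 36 mm wide (x), up to 60 mm above the bench, 35 mm over their outer faces (y; grasp here); between them the wheel, its top the highest part. This point: middle axis, 40 mm above the bench; x along the plate (rolling direction), y along the axle, z up
- wheel_c (a joint): angle of castor_c's rubber wheel, 60 mm diameter, 24 mm wide, axle 48 and top 78 mm above the bench; rad, no stops, not wrapped, within 0.2 of zero at the start; grows as its top is rubbed towards the castor's +x. Rubbed at 0.1 m/s a free wheel coasts on for over a second; a binding one resists with 1 to 2 N at the rim and stops at once when let go
- reject_box: plywood reject box fixed to the bench, open on top, walls 60 mm high, 12 mm thick. Origin: middle of its mouth, on the bench; x points into the box, y left looking in, z up. Inside: y from -75 to 75 mm, x from 6 to 200 mm, the bench is its floor. Its mouth is 120 mm wide, closed by two spring flaps; they can shut behind a thing that lies wholly beyond x = 70 mm
- flap_left (a joint): aluminium spring flap at the +y side of the reject box's mouth, 57 mm long, 8 to 56 mm above the bench, on an upright pin at x = 8, y = +60 mm of the box; rad: 0 shut, up to 1.45 swung into the box (inwards only); 0.5 to 2 N at its free edge opens it and it springs shut by itself
- flap_right (a joint): aluminium spring flap at the -y side of the reject box's mouth, 57 mm long, 8 to 56 mm above the bench, on an upright pin at x = 8, y = -60 mm of the box; rad: 0 shut, up to 1.45 swung into the box (inwards only); 0.5 to 2 N at its free edge opens it and it springs shut by itself
- screw_jar: glass jar, 60 mm diameter, 75 mm tall, bystander; origin under its centre
- glue_bottle: yellow plastic bottle, 60 mm diameter, 160 mm tall, bystander; origin under its centre
- offcut: wood offcut lying on the bench, 120 x 50 x 30 mm (x, y, z), bystander; origin under its centre
- sanding_block: square cork sanding block, 65 x 65 x 35 mm tall, bystander; origin under its centre
- screwdriver: screwdriver lying on the bench, about 200 mm long, bystander
- wrench: steel wrench lying on the bench, about 180 mm long, bystander
- tape_roll: roll of paper tape lying flat, 100 mm diameter, 25 mm tall, bystander; origin under its centre

How it is judged (in metres and radians):
On the way, in this order (a step that is already met when the one before it is completed fails the run):
1. every one of the three wheels has been turned (to more than 0.5 rad from zero) ((value of joint wheel_a above 0.5 rad or value of joint wheel_a below -0.5 rad) and (value of joint wheel_b above 0.5 rad or value of joint wheel_b below -0.5 rad) and (value of joint wheel_c above 0.5 rad or value of joint wheel_c below -0.5 rad)), for 0.1 s.
2. the binding castor passes low between the opened flaps of the reject box (x of castor_b_mid in the frame of reject_box between -0.04 and 0.1 m and y of castor_b_mid in the frame of reject_box between -0.045 and 0.045 m and height (world z) of castor_b_mid below 0.07 m and value of joint each of flap_left, flap_right above 0.3 rad), for 0.05 s.
At the end, for the whole second after the job is handed in: The binding castor stands upright (within 0.1 rad) on the bench inside the reject box, its centre 85 to 175 mm beyond the mouth and within 55 mm of the box's middle line; both flaps are shut (under 0.1 rad); the two free-running castors stand upright within 40 mm of where they started (x of castor_b_mid in the frame of reject_box between 0.085 and 0.175 m and y of castor_b_mid in the frame of reject_box between -0.055 and 0.055 m and angle between each of castor_b_mid, castor_a_mid, castor_c_mid's own z axis and vertical below 0.1 rad and height (world z) of castor_b_mid below 0.045 m and value of joint each of flap_left, flap_right below 0.1 rad and distance of each of castor_a_mid, castor_c_mid from where it was at the start of the episode below 0.04 m); the robot touches nothing.
It fails at once if a free-running castor is put into the reject box ((x of castor_a_mid in the frame of reject_box between 0.03 and 0.2 m and y of castor_a_mid in the frame of reject_box between -0.08 and 0.08 m and height (world z) of castor_a_mid below 0.1 m) or (x of castor_c_mid in the frame of reject_box between 0.03 and 0.2 m and y of castor_c_mid in the frame of reject_box between -0.08 and 0.08 m and height (world z) of castor_c_mid below 0.1 m)).
It fails at once if a castor is tipped over (angle between any of castor_a_mid, castor_b_mid, castor_c_mid's own z axis and vertical above 0.8 rad).
It fails at once if a bystander is pushed or knocked by more than 30 mm (distance of any of screw_jar, glue_bottle, offcut, sanding_block, screwdriver, wrench, tape_roll from where it was at the start of the episode above 0.03 m).
It also fails if it takes over 72 s, if anything falls off the work surface, if the arm or the gripper's body presses on something with over 40 N, if the wrist force passes 120 N, or if a joint passes its speed limit or range.

ROBOT

A 6-joint arm with a two-finger parallel gripper is mounted at the origin on the work surface. World frame = base frame: x ahead of the robot, y to its left, z up, the work surface at z = 0. Lengths are in mm, angles in rad, forces in N, time in s.
With the tool pointing down it reaches from about 300 to 775 mm from the base axis. Payload 14.6 kg.
Tool frame: the origin (TCP) lies on the centre line of the jaws, within the pads' length; the fingertips stand 11 mm ahead of it and the grasp point (between the pads) lies 8 mm behind it; x points along the fingers, y is the direction in which the jaws open and shut, and the axes are right-handed (so a half turn about x gives the same grasp; the last joint's range is limited). The gripper opens to 94 mm and grips with 3 to 60 N. Pads are 16 mm wide; open, the fingers measure 119 mm over their backs; the gripper's body (75 mm by 177 mm) begins 78 mm behind the grasp point.
Start: joints at [-1.184, 0.3, 1.521, -0, 1.321, -0.067], TCP at [241.103, -494.326, 216.446] pointing down, gripper open.
Joint ranges: [-3.03, 3.03], [-0.79, 2.21], [0.23, 2.52], [-1.04, 4.18], [0, 3.07], [-2.55, 2.55]. Speed limits (rad/s): [2.22, 2.22, 2.57, 3.14, 3.14, 3.14].

INTERFACE

Orientations are given as [roll, pitch, yaw] about the fixed x, y, z axes, in that order (R = Rz(yaw) Ry(pitch) Rx(roll)).
In Python, from cell import manip gives the robot as it stands.
- The arm moves only by the shell command python3 -m handwheel 'ROWS' [OPENING] [FORCE]. ROWS is JSON, a list of rows, each a list of 2 entries, a list of its own where there are three numbers: the shift along the tool's x, y, z in mm, then the turn about the tool's x in rad. In form: [[[x, y, z], spin], ...]. A call has exactly 10 rows; each row shifts and turns the commanded pose from where the row before left it, along the tool's axes as they then stand; what a row does not reach is not made up. A row lasts 1/8 s, in which the tool goes at most 62.5 mm and 10.7 degrees, less where a joint would pass 70% of its speed; a pose out of reach is approached as far as the arm can. A call with a gripper value outside its range is refused whole. OPENING is the closure in counts, from 0 (fully open) to 255 (shut), set as the call begins (- or left out, the last holds). The fingers move at their own pace and stop on an object; FORCE is the grip in N (left out, the last holds). Time passes only in rows, so rows that do not move let the fingers close, or fill a call up. It gives the time, the measured TCP pose, the force and the opening at its end, in the units of the state.
- manip.read_state(): the state, without advancing time (a new reading comes with each control period).
- manip.camera(name): name is "scene" or "top" or "wrist"; returns a dict with "pixels" (480x640x3 uint8, red, green, blue), "z_map" (480x640 float32, mm along the optical axis (not along the pixel's ray), 0 where there is no reading), "mtx" (3x3 intrinsics, pixels), "k1" (the pictures are not rectified: a ray, as slopes to the right and down, at radius r is drawn at 1 + k1 r^2 times it, then the intrinsics apply), "xyz" and "orientation" of the camera in the world. Camera axes: x right, y up, looking along -z (the intrinsics and any distortion apply to the point x, -y, -z); pixel columns grow to the right and rows downward; lengths in mm; the calibration is good to about 2 mm. A picture is of the moment at which its call begins.
- manip.sign_off(): hands the job in, once; it reports no verdict.
Trained networks look in the newest picture that a camera, given by its name, has taken for a name from the list of things; names that differ only in an ending like _2 or _b are one class to them, and where a whole thing is asked for, a point or a joint stands for the part that bears it (a point fixed in the world has none). Each returns a list of dicts, best first, with "confidence" (0 to 1); they miss things now and then, are a little off and sometimes report something else, mostly with a low value. They report only what shows in the picture. A call takes as long as a camera call.
- manip.cut_out(target, camera): "region" (480x640 bool, what is visible of it) and "centre" ([column, row] in pixels, amid what is visible of it).
The state is a dict: "clock": time; "joints": joint angles; "qd": joint speeds; "effort": joint torques, N m; "eef_pos": TCP position; "eef_rot": TCP orientation; "wrist_force": force on the tool from outside, world axes, zero at the start; "moment": the same for the moment, N m; "finger_gap": finger opening in mm.
Only numpy, scipy, OpenCV 4.12 (cv2) and the standard library are available. Lean on these libraries where they do the work, as an engineer would, in place of code of your own. Each camera call takes 0.05 s, during which the arm holds its last target. There are 200 camera calls.

## Working session

There is one attempt and no reset: what is moved stays moved. The work goes in short steps, Python scripts to look and compute and a shell command to move; the robot and the scene stay as the last step left them, time stands still between calls to the robot, and variables do not carry over. Pictures are saved under pics/ and viewed, about 8 in all and at most 12, crops included, and the job is handed in when it is done.

```bash
mkdir -p pics; ls
python3 - <<'E'
from cell import manip
import cv2
print(manip.read_state())
for n in ("top","scene"):
    c=manip.camera(n); cv2.imwrite(f"pics/{n}0.png",c["pixels"][:,:,::-1]); print(n,c["mtx"],c["k1"],c["xyz"],c["orientation"])
E
```

```text
pics
{'clock': 0.0, 'joints': array([-1.18363324e+00,  3.00475231e-01,  1.52160353e+00,  3.18857100e-06,
        1.32067354e+00, -6.66057589e-02]), 'qd': array([ 0.00090195,  0.00040058,  0.00043868,  0.00028717, -0.00225287,
       -0.0002387 ]), 'effort': array([-3.34359411e-04, -5.31805050e+01, -3.52737665e+01,  7.08302949e-02,
        2.43679667e-02, -9.89232581e-05]), 'eef_pos': array([ 240.99544157, -494.10852057,  215.87455445]), 'eef_rot': array([-1.64006533,  1.56963667,  1.95529538]), 'wrist_force': array([-0.01580893,  0.82429797,  0.4739745 ]), 'moment': array([ 0.018895  , -0.02358905,  0.03322289]), 'finger_gap': 93.63384455560931}
top [[509.81090637   0.         317.47176371]
 [  0.         509.81090637 229.48274375]
 [  0.           0.           1.        ]] 0.004367203197769029 [ 451.54766171   -7.10098602 1297.36929661] [ 0.0932382   0.03404221 -1.60045163]
scene [[460.29852045   0.         318.4783744 ]
 [  0.         460.29852045 232.91176175]
 [  0.           0.           1.        ]] -0.03153332641109763 [1377.10820006 -297.93284562  653.14222949] [ 0.9832669  -0.00758006  1.22728109]
```

View pics/top0.png

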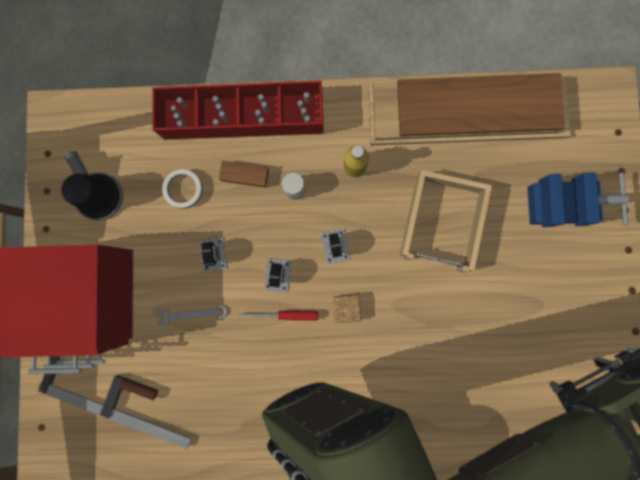

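View pics/scene0.png

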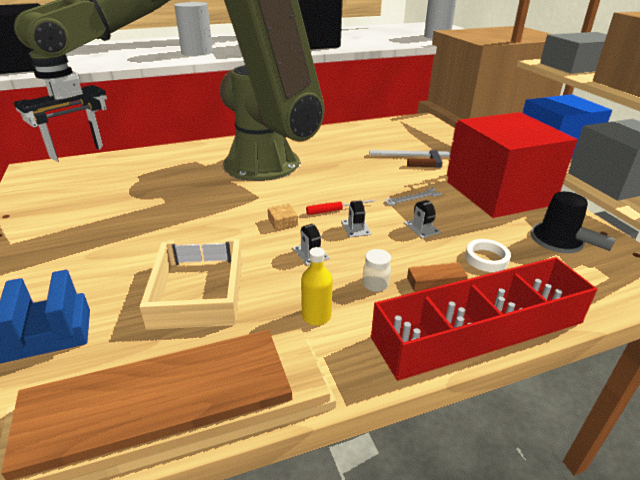

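```bash
cat > h.py <<'E'
from cell import manip
import numpy as np, cv2
from scipy.spatial.transform import Rotation as R
def cloud(c):
    z=c["z_map"].astype(float); K=c["mtx"]; k=c["k1"]
    v,u=np.mgrid[:480,:640].astype(float)
    d=cv2.undistortPoints(np.stack([u.ravel(),v.ravel()],1)[:,None],K,np.array([k,0,0,0.]))[:,0].reshape(480,640,2)
    p=np.stack([d[...,0]*z,-d[...,1]*z,-z],-1)
    return p@R.from_euler("xyz",c["orientation"]).as_matrix().T+np.array(c["xyz"])
def rect(p): 
    r=cv2.minAreaRect(p[:,:2].astype(np.float32)); b=cv2.boxPoints(r); e=b[1]-b[0]; 
    return np.round(r[0],1),np.round(r[1],1),round(r[2],1)
def tool():
    s=manip.read_state(); M=R.from_euler("xyz",s["eef_rot"]).as_matrix(); return np.array(s["eef_pos"]),M,s
E
python3 - <<'E'
from h import *
p,M,s=tool(); print(M.round(3))
c=manip.camera("top"); P=cloud(c)
print("bench", np.median(P[300:340,500:600,2]),P[300,300])
for n in ("castor_a_mid","wheel_a","reject_box","flap_left","screw_jar","glue_bottle","sanding_block","screwdriver","offcut"):
    for d in manip.cut_out(n,"top"):
        q=P[d["region"]&(c["z_map"]>0)]
        if len(q)<5: continue
        print(n,round(d["confidence"],2),np.round(d["centre"]),len(q),rect(q),"zmax",np.percentile(q[:,2],[5,50,95,100]).round(1))
        if n=="castor_a_mid":
            for lo,hi in((-5,15),(50,95)):
                w=q[(q[:,2]>lo)&(q[:,2]<hi)]
                if len(w)>4: print("   ",lo,rect(w),w.mean(0).round(1))
E
```

```text
[[-0.     0.438 -0.899]
 [ 0.001 -0.899 -0.438]
 [-1.    -0.001 -0.   ]]
bench 0.10890274560040325 [ 3.96712522e+02  8.29349188e+01 -5.34994896e-02]
castor_a_mid 0.58 [336. 243.] 749 (array([530.6,  -9.7]), array([80.9, 60.5]), 9.6) zmax [-0.3  6.1 77.6 82. ]
    -5 (array([530.4,  -9.7]), array([80.5, 60.5]), 9.6) [528.1  -9.5   3.7]
    50 (array([530.4,  -9.8]), array([59.4, 35.9]), 6.1) [529.1  -9.8  69.2]
wheel_a 0.79 [272. 275.] 286 (array([461.4, 143. ]), array([34.4, 60.7]), 83.1) zmax [49.5 71.4 78.5 82.3]
wheel_a 0.76 [208. 252.] 296 (array([523.3, 302.5]), array([68. , 36.4]), 23.3) zmax [50.6 71.1 79.8 83.5]
wheel_a 0.69 [336. 245.] 221 (array([530.3, -10.3]), array([59., 23.]), 8.2) zmax [58.  73.6 79.3 82. ]
wheel_a 0.16 [216. 254.] 737 (array([519.6, 302.2]), array([82.6, 60.7]), 6.2) zmax [-0.1 25.6 78.2 83.5]
reject_box 0.94 [473. 208.] 2342 (array([ 585.6, -290.6]), array([194.3, 233.9]), 75.0) zmax [ 3.2 56.1 62.9 67.5]
flap_left 0.4 [427. 257.] 42 (array([ 495. , -231.2]), array([45.5,  2.9]), 75.6) zmax [20.3 51.  58.2 59.7]
screw_jar 0.81 [290. 186.] 541 (array(
[... 259 characters left out ...]
]), 80.2) zmax [55.6 72.4 78.6 82.3]
sanding_block 0.94 [346. 307.] 729 (array([373.7, -34.6]), array([70.3, 66.9]), 2.0) zmax [28.9 34.5 38.7 41.4]
sanding_block 0.7 [354. 160.] 659 (array([739.5, -71.4]), array([69.7, 68.4]), 0.3) zmax [ 15.9 107.1 160.4 165.2]
screwdriver 0.55 [294. 318.] 487 (array([361.7, 136.2]), array([195.4,  25.1]), 88.5) zmax [12.7 21.9 28.2 31.6]
screwdriver 0.53 [337. 244.] 720 (array([530.4,  -9.5]), array([80.1, 59. ]), 9.6) zmax [-0.   6.3 77.8 82. ]
offcut 0.93 [245. 178.] 990 (array([725.6, 217.1]), array([120.7,  57.4]), 79.7) zmax [18.2 29.2 33.5 37.7]
offcut 0.64 [343. 305.] 738 (array([373.5, -32.9]), array([66.4, 69.9]), 88.2) zmax [28.2 34.4 38.7 41.4]
```

Run:
```python
from h import *
c=manip.camera("top"); P=cloud(c)
ok=c["z_map"]>0
def near(x,y,r,lo,hi): return P[ok&(np.hypot(P[...,0]-x,P[...,1]-y)<r)&(P[...,2]>lo)&(P[...,2]<hi)]
for x,y in((530,-10),(462,142),(520,302)):
    q=near(x,y,60,3,90); print("all",rect(q)); w=near(x,y,60,64,90); print("  wheel",rect(w), w.mean(0).round(1))
    w=near(x,y,60,52,63); print("  cheek",rect(w))
q=near(585,-290,170,50,70); print("box",len(q),rect(q)); r=cv2.minAreaRect(q[:,:2].astype(np.float32)); print(cv2.boxPoints(r).round(1))
img=cv2.resize(c["pixels"][150:300,180:500],None,fx=2.5,fy=2.5,interpolation=cv2.INTER_CUBIC); cv2.imwrite("pics/crop.png",img[:,:,::-1])
```

```text
all (array([530.4,  -9.7]), array([112.3, 114.1]), 14.3)
  wheel (array([530.6,  -9.7]), array([53.6, 23.9]), 9.4) [529.5  -9.6  73.5]
  cheek (array([530.4,  -9.8]), array([59. , 35.8]), 6.2)
all (array([462.6, 141.9]), array([113.1, 116.2]), 18.2)
  wheel (array([462.2, 137.7]), array([29. , 54.6]), 77.5) [462.9 138.3  73. ]
  cheek (array([462.2, 138.5]), array([35.7, 59. ]), 80.6)
all (array([518. , 303.9]), array([116. , 113.4]), 54.9)
  wheel (array([518.7, 302. ]), array([52.4, 24.4]), 6.9) [518.4 300.9  73.6]
  cheek (array([519.5, 302.2]), array([59.2, 36.3]), 4.0)
box 1492 (array([ 580.4, -282. ]), array([175.3, 218.8]), 75.1)
[[ 452.2 -338.6]
 [ 663.6 -394.9]
 [ 708.7 -225.5]
 [ 497.2 -169.2]]
```

View pics/crop.png

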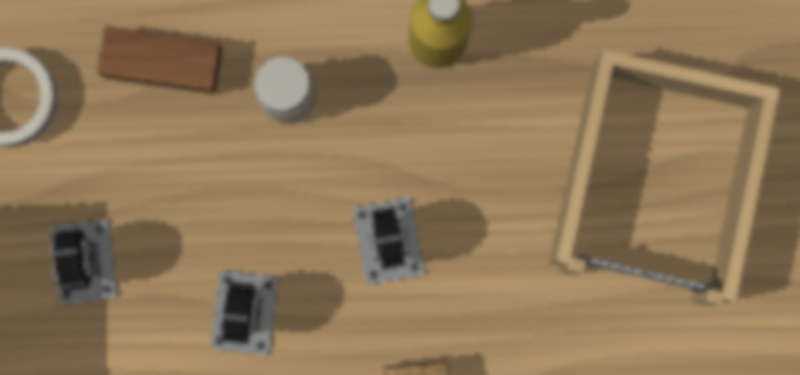

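```bash
python3 -m handwheel '[[[6,-29.5,-51.5],0],[[6,-29.5,-51.5],0],[[6,-29.5,-51.5],0],[[6,-29.5,-51.5],0],[[6,-29.5,-51.5],0],[[6,-29.5,-51.5],0],[[6,-29.5,-51.5],0],[[6,-29.5,-51.5],0],[[6,-29.5,-51.5],0.14],[[6,-29.5,-51.5],0.14]]' 255 20
cat > rel.py <<'E'
# usage: rel.py x y yaw_deg : offset of a place (world) in tool axes; yaw error in spin
import sys; from h import *
x,y,a=map(float,sys.argv[1:4]); p,M,s=tool()
d=M.T@(np.array([x,y,p[2]])-p); ty=np.degrees(np.arctan2(M[1,1],M[0,1])); e=(ty-(a-90)+180)%360-180
print("tcp",p.round(1),"ty",ty.round(1),"shift y,z",d[1:].round(1),"spin",np.radians(e).round(3),"F",s["wrist_force"].round(2),"gap",round(s["finger_gap"],1),"t",s["clock"])
E
python3 rel.py 530.5 -9.8 9.4
python3 - <<'E'
from h import *
c=manip.camera("wrist"); print(c["xyz"],c["orientation"]); cv2.imwrite("pics/w1.png",c["pixels"][:,:,::-1])
E
```

```text
clock: 1.9
eef_pos: [582.1, -6.6, 156.5]
eef_rot: [2.807, 1.57, -0.165]
wrist_force: [-0.1, -0.8, 0.9]
finger_gap: 1.1
tcp [582.1  -6.6 156.5] ty -80.3 shift y,z [-5.6 51.4] spin 0.005 F [-0.13 -0.84  0.88] gap 1.1 t 1.9
[659.71411587   6.73656696 323.97460759] [-2.73598643e-01  1.27545289e-03 -1.40006407e+00]
```

View pics/w1.png

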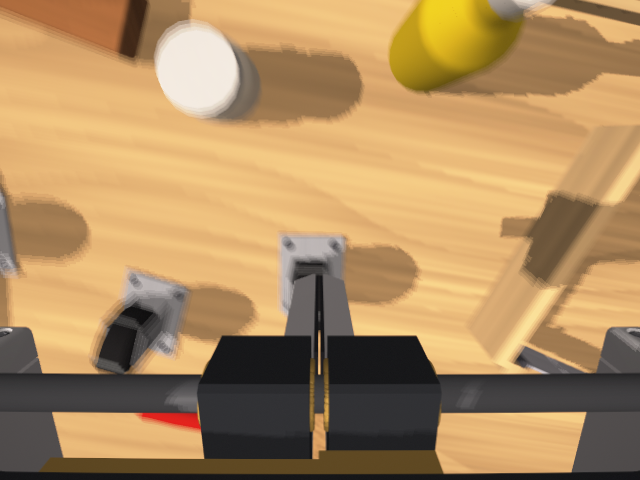

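```bash
python3 -m handwheel '[[[20,-3,26],0],[[20,-2.6,25],0],[[22,0,0],0],[[2,0,0],0],[[1,0,0],0],[[1,0,0],0],[[1,0,0],0],[[0.7,0,0],0],[[0,0,0],0],[[0,0,0],0]]'; python3 rel.py 530.5 -9.8 9.4
```

```text
clock: 3.2
eef_pos: [530.2, -11.9, 89.1]
eef_rot: [2.899, 1.57, -0.069]
wrist_force: [0.2, 0.4, 5.4]
finger_gap: 0.3
tcp [530.2 -11.9  89.1] ty -80.0 shift y,z [-2.  -0.6] spin 0.01 F [0.22 0.42 5.42] gap 0.3 t 3.2
```

```bash
cat > spin.py <<'E'
import sys; from h import *
n=sys.argv[1]; ims=[];t=[]
for i in range(5):
    c=manip.camera("wrist"); ims.append(c["pixels"].copy()); t.append(manip.read_state()["clock"])
d=manip.cut_out("wheel_a","wrist")
g=[cv2.cvtColor(i,cv2.COLOR_RGB2GRAY).astype(float) for i in ims]
print(t)
for e in d:
    m=e["region"]; print(round(e["confidence"],2),np.round(e["centre"]),m.sum(),"diff",[round(np.abs(g[i+1]-g[i])[m].mean(),2) for i in range(4)])
best=min(d,key=lambda e:abs(e["centre"][0]-320))["centre"]
u,v=[int(q) for q in best]; u=min(max(u,80),560); v=min(max(v,70),410)
T=[cv2.resize(i[v-70:v+70,u-80:u+80],(400,350),interpolation=cv2.INTER_CUBIC) for i in (ims[0],ims[4])]
cv2.imwrite(f"pics/s{n}.png",np.hstack(T)[:,:,::-1])
E
python3 -m handwheel '[[[-6,-1,-14],0],[[10.6,-1,-10],0],[[-3.5,0,8],0],[[-1.1,0,8],0],[[0,0,8],0],[[0,0,8],0],[[1.1,0,8],0],[[3.5,0,8],0],[[-2,0,14],0],[[-15,0,30],0]]'; python3 spin.py 1;  python3 rel.py 530.5 -9.8 9.4
```

```text
clock: 4.45
eef_pos: [461.3, -21.7, 100.1]
eef_rot: [-0.276, 1.568, 3.04]
wrist_force: [0.1, -0.4, 0.4]
finger_gap: 0.4
[4.5, 4.55, 4.6, 4.65, 4.7]
0.77 [ 53. 217.] 6419 diff [np.float64(32.67), np.float64(15.87), np.float64(12.36), np.float64(7.23)]
0.57 [319. 147.] 4690 diff [np.float64(17.76), np.float64(25.73), np.float64(22.3), np.float64(20.91)]
tcp [462.9 -21.6 100.9] ty -80.0 shift y,z [  0.  -68.6] spin 0.01 F [0.21 0.33 0.19] gap 0.5 t 4.75
```

View pics/s1.png

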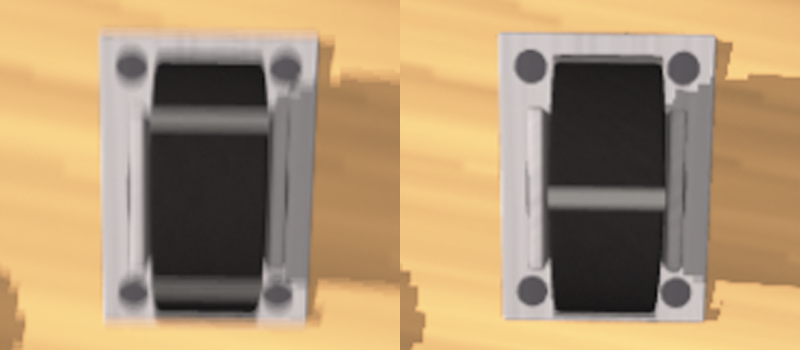

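The picture shows the stripe moving between the frames (crop row 120/290 → 198), so castor 1 (y≈-10) coasts: free. Next, castor 2.

```bash
python3 rel.py 462.3 138.3 -10.5; python3 rel.py 496 132 -10.5
```

```text
tcp [462.9 -21.6 100.9] ty -80.0 shift y,z [-157.6  -27.1] spin 0.357 F [0.21 0.33 0.19] gap 0.5 t 4.75
tcp [462.9 -21.6 100.9] ty -80.0 shift y,z [-145.6  -59.2] spin 0.357 F [0.21 0.33 0.19] gap 0.5 t 4.75
```

```bash
python3 -m handwheel '[[[-10,-40,-15],0],[[0,-40,-15],0],[[0,-40,-15],0],[[0,-25.6,-14.2],0.12],[[0,0,0],0.12],[[0,0,0],0.117],[[0,0,0],0],[[0,0,0],0],[[0,0,0],0],[[0,0,0],0]]'; python3 rel.py 462.3 138.3 -10.5
```

```text
clock: 6.0
eef_pos: [495.8, 132.0, 111.1]
eef_rot: [-2.699, 1.571, 0.26]
wrist_force: [-0.8, -0.5, 0.2]
finger_gap: 0.5
tcp [495.8 132.  111.1] ty -100.5 shift y,z [-0.1 34.1] spin 0.001 F [-0.8  -0.52  0.19] gap 0.5 t 6.0
```

```bash
python3 -m handwheel '[[[17,0,3],0],[[10,0,7],0],[[-3.5,0,8],0],[[-1.1,0,8],0],[[0,0,8],0],[[0,0,8],0],[[1.1,0,8],0],[[3.5,0,8],0],[[-2,0,14],0],[[-15,0,30],0]]'; python3 spin.py 2;  python3 rel.py 519 302 5.5; python3 rel.py 553 305.2 5.5
```

```text
clock: 7.25
eef_pos: [394.2, 150.6, 100.6]
eef_rot: [0.362, 1.569, -2.964]
wrist_force: [-0.1, -0.1, 0.4]
finger_gap: 0.2
[7.3, 7.35, 7.4, 7.45, 7.5]
0.98 [317. 152.] 4634 diff [np.float64(18.26), np.float64(23.68), np.float64(22.46), np.float64(20.34)]
0.9 [ 20. 127.] 4893 diff [np.float64(28.42), np.float64(10.8), np.float64(8.96), np.float64(5.8)]
0.84 [576.  18.] 2176 diff [np.float64(38.35), np.float64(24.91), np.float64(17.66), np.float64(9.82)]
tcp [395.7 150.6 101. ] ty -100.5 shift y,z [-171.3  -93.6] spin -0.279 F [-0.16  0.42  0.65] gap 0.3 t 7.55
tcp [395.7 150.6 101. ] ty -100.5 shift y,z [-180.7 -126.5] spin -0.279 F [-0.16  0.42  0.65] gap 0.3 t 7.55
```

View pics/s2.png

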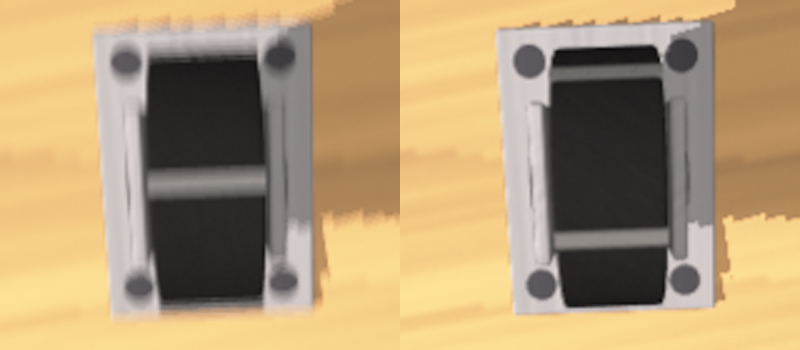

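Castor 2 also coasts: its stripe goes from row 182 to 240 and a new one appears at 72. On to castor 3.

```bash
python3 -m handwheel '[[[-10,-45,-31],0],[[0,-45,-31],0],[[0,-45,-31],0],[[0,-45.7,-33.5],-0.1],[[0,0,0],-0.1],[[0,0,0],-0.079],[[0,0,0],0],[[0,0,0],0],[[0,0,0],0],[[0,0,0],0]]'; python3 rel.py 519 302 5.5
```

```text
clock: 8.8
eef_pos: [552.8, 305.2, 111.2]
eef_rot: [-2.62, 1.571, 0.616]
wrist_force: [0.5, 1.0, 0.5]
finger_gap: 0.5
tcp [552.8 305.2 111.2] ty -84.5 shift y,z [-0.1 34. ] spin -0.001 F [0.52 0.98 0.48] gap 0.5 t 8.8
```

```bash
python3 -m handwheel '[[[17,0,3],0],[[10.3,0,7],0],[[-3.5,0,8],0],[[-1.1,0,8],0],[[0,0,8],0],[[0,0,8],0],[[1.1,0,8],0],[[3.5,0,8],0],[[-2,0,14],0],[[-15,0,30],0]]'; python3 spin.py 3;  python3 rel.py 519 302 5.5
```

```text
clock: 10.05
eef_pos: [449.8, 295.0, 99.7]
eef_rot: [0.371, 1.568, -2.675]
wrist_force: [-0.9, 0.1, 1.6]
finger_gap: 0.3
[10.1, 10.15, 10.2, 10.25, 10.3]
0.7 [320. 150.] 4635 diff [np.float64(27.66), np.float64(15.76), np.float64(12.34), np.float64(7.34)]
0.59 [577. 274.] 5906 diff [np.float64(31.7), np.float64(13.08), np.float64(10.42), np.float64(5.99)]
tcp [451.4 295.4 100.5] ty -84.5 shift y,z [ -0.1 -67.9] spin -0.0 F [ 0.69  0.43 -0.08] gap 0.4 t 10.35
```

View pics/s3.png

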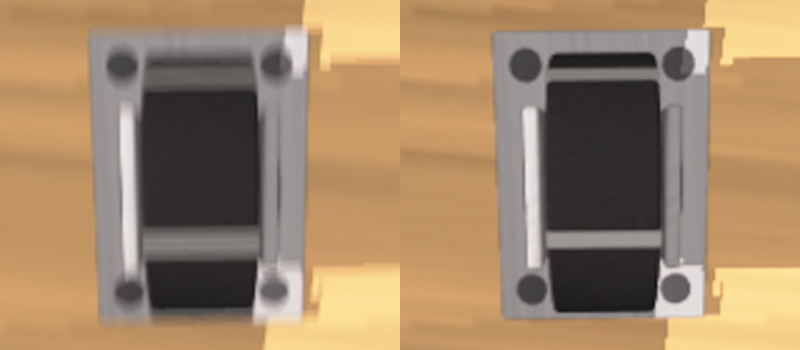

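Castor 3's stripes (rows 72 and 240) stand still, so it binds. The stripes repeat every 90°, so I'll rub again to be sure of the turn.

```bash
python3 -m handwheel '[[[-10,0,-26],0],[[0,0,-26],0],[[0,0,-25],0],[[0,0,-25],0],[[0,0,0],0],[[0,0,0],0],[[0,0,0],0],[[0,0,0],0],[[0,0,0],0],[[0,0,0],0]]'; python3 rel.py 519 302 5.5
python3 -m handwheel '[[[17,0,3],0],[[10.3,0,7],0],[[-3.5,0,8],0],[[-1.1,0,8],0],[[0,0,8],0],[[0,0,8],0],[[1.1,0,8],0],[[3.5,0,8],0],[[-2,0,14],0],[[-15,0,30],0]]'; python3 spin.py 4;  python3 rel.py 519 302 5.5
python3 - <<'E'
from h import *
c=manip.camera("wrist"); P=cloud(c); ok=c["z_map"]>0
for e in manip.cut_out("wheel_a","wrist")[:3]:
    m=e["region"]&ok; q=P[m]; print(e["centre"],q.mean(0).round(0))
    if abs(e["centre"][0]-320)>40: continue
    g=cv2.cvtColor(c["pixels"],cv2.COLOR_RGB2GRAY).astype(float)
    for x in range(-30,31,4):   # brightness along rolling direction
        a=np.radians(5.5); w=(P-[519,302,0]); uu=w[...,0]*np.cos(a)+w[...,1]*np.sin(a); vv=-w[...,0]*np.sin(a)+w[...,1]*np.cos(a)
        k=ok&(abs(uu-x)<2)&(abs(vv)<7)&(P[...,2]>50)
        if k.sum(): print(x,g[k].mean().round(0),P[k][:,2].mean().round(1),end=" | ")
o=ok&(np.hypot(P[...,0]-519,P[...,1]-302)<60)&(P[...,2]>50)&(P[...,2]<64)
print("cheek/wheel rect",rect(P[o])); o=ok&(np.hypot(P[...,0]-519,P[...,1]-302)<45)&(P[...,2]>64)&(P[...,2]<85); print(rect(P[o]))
E
```

```text
clock: 11.6
eef_pos: [552.7, 305.2, 110.9]
eef_rot: [-2.539, 1.571, 0.699]
wrist_force: [-0.2, -0.4, 0.2]
finger_gap: -0.2
tcp [552.7 305.2 110.9] ty -84.5 shift y,z [-0.  33.9] spin -0.0 F [-0.22 -0.38  0.24] gap -0.2 t 11.6
clock: 12.85
eef_pos: [449.8, 295.0, 99.4]
eef_rot: [0.375, 1.568, -2.671]
wrist_force: [1.0, 0.3, 0.1]
finger_gap: 0.4
[12.9, 12.95, 13.0, 13.05, 13.1]
0.72 [576. 274.] 5972 diff [np.float64(32.28), np.float64(13.18), np.float64(10.62), np.float64(6.04)]
0.61 [320. 152.] 4829 diff [np.float64(28.13), np.float64(16.19), np.float64(12.33), np.float64(8.2)]
tcp [451.4 295.4 100.2] ty -84.5 shift y,z [ -0.1 -67.9] spin -0.0 F [-0.41 -0.26 -0.54] gap 0.1 t 13.15
[319.5, 152.1] [522. 302.  71.]
-26 35.0 59.8 | -22 93.0 66.5 | -18 39.0 70.0 | -14 41.0 72.8 | -10 43.0 74.6 | -6 44.0 76.1 | -2 45.0 76.6 | 2 45.0 77.0 | 6 45.0 76.3 | 10 98.0 75.7 | 14 89.0 74.1 | 18 41.0 71.4 | 22 38.0 67.8 | 26 35.0 62.6 | 30 30.0 56.8 | [578.6, 276.7] [467. 143.  65.]
cheek/wheel rect (array([519.9, 302. ]), array([57. , 36.5]), 4.2)
(array([520.2, 302.1]), array([49.7, 24.2]), 5.9)
```

View pics/s4.png

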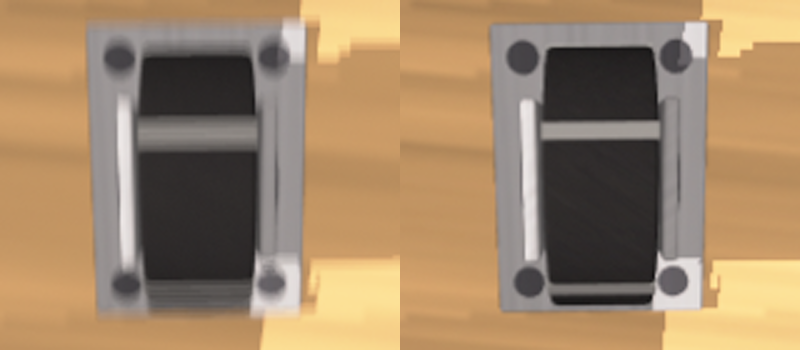

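```bash
python3 -m handwheel '[[[0,0,-17],0],[[0,0,-17],0],[[0,0,-17],0],[[0,0,-17.8],0],[[0,0,0],0],[[2,0,0],0],[[15,0,0],0],[[15,0,0],0],[[15,0,0],0],[[15,0,0],0]]' 0; python3 -m handwheel '[[[0,0,0],0],[[0,0,0],0],[[0,0,0],0],[[0,0,0],0],[[0,0,0],0],[[0,0,0],0],[[0,0,0],0],[[0,0,0],0],[[0,0,0],0],[[0,0,0],0]]' 255 30; python3 rel.py 519.9 302 5.5; python3 rel.py 388 -231 -14.9
```

```text
clock: 14.5
eef_pos: [519.5, 302.0, 37.2]
eef_rot: [0.351, 1.57, -2.695]
wrist_force: [-0.0, -0.1, 0.1]
finger_gap: 93.3
clock: 15.75
eef_pos: [519.8, 302.0, 38.7]
eef_rot: [2.532, 1.571, -0.514]
wrist_force: [-1.0, -2.2, 0.4]
finger_gap: 34.9
tcp [519.8 302.   38.7] ty -84.5 shift y,z [-0.  -0.1] spin -0.0 F [-0.97 -2.19  0.39] gap 34.9 t 15.75
tcp [519.8 302.   38.7] ty -84.5 shift y,z [517.9 182.2] spin 0.356 F [-0.97 -2.19  0.39] gap 34.9 t 15.75
```

```bash
python3 -m handwheel '[[[-30,0,0],0],[[-50,0,0],0],[[-30,20,7],0],[[0,40,14],0],[[0,52,18],0],[[0,52,18],0],[[0,52,18],0],[[0,52,18],0],[[0,52,18],0],[[0,52,18],0]]'; python3 -m handwheel '[[[0,52,18],0],[[0,42,14],0.05],[[0,30,10],0.1],[[0,10,4],0.1],[[0,0,0],0.1],[[0,0,0],0],[[0,0,0],0],[[0,0,0],0],[[0,0,0],0],[[0,0,0],0]]'; python3 rel.py 388.7 -231 -14.9
python3 - <<'E'
from h import *
print(manip.read_state()["joints"].round(2))
c=manip.camera("top"); P=cloud(c); ok=c["z_map"]>0
q=P[ok&(np.hypot(P[...,0]-580,P[...,1]+282)<160)&(P[...,2]>50)&(P[...,2]<70)]
print(len(q),rect(q))
for x,y in((530,-10),(462,138)):
    q=P[ok&(np.hypot(P[...,0]-x,P[...,1]-y)<60)&(P[...,2]>64)&(P[...,2]<90)]; print(rect(q) if len(q)>4 else 0)
E
```

```text
clock: 17.0
eef_pos: [425.9, -81.9, 148.0]
eef_rot: [-0.568, 1.57, 2.669]
wrist_force: [1.8, -0.9, -7.1]
finger_gap: 34.9
clock: 18.25
eef_pos: [390.9, -217.4, 148.5]
eef_rot: [-1.58, 1.571, 1.308]
wrist_force: [-0.4, 0.5, -6.9]
finger_gap: 34.6
tcp [ 390.9 -217.4  148.5] ty -104.5 shift y,z [13.8 -1.3] spin 0.006 F [-0.38  0.5  -6.91] gap 34.6 t 18.25
[-0.59  0.15  1.88  0.    1.12  1.24]
1490 (array([ 580.4, -281.9]), array([175.2, 218.7]), 75.2)
(array([530.2,  -9.9]), array([33.9, 51. ]), 88.4)
(array([461.1, 138.6]), array([31.5, 53. ]), 88.5)
```

```bash
python3 -m handwheel '[[[20,5,0],0.006],[[25,8.8,-1.3],0],[[25,0,0],0],[[20,0,0],0],[[10,0,0],0],[[5,0,0],0],[[2,0,0],0],[[0,0,0],0],[[0,0,0],0],[[0,0,0],0]]'; python3 rel.py 606 -288.8 -14.9
```

```text
clock: 19.55
eef_pos: [388.8, -231.1, 41.8]
eef_rot: [2.805, 1.57, -0.597]
wrist_force: [0.0, 0.2, -6.0]
finger_gap: 34.8
tcp [ 388.8 -231.1   41.8] ty -104.9 shift y,z [-2.000e-01 -2.248e+02] spin -0.0 F [ 0.    0.19 -6.  ] gap 34.8 t 19.55
```

```bash
python3 -m handwheel '[[[1,0,-8],0],[[0,0,-12],0],[[0,0,-12],0],[[0,0,-12],0],[[0,0,-12],0],[[0,0,-12],0],[[0,0,-12],0],[[0,0,-12],0],[[0,0,-12],0],[[0,0,0],0]]'; python3 rel.py 606 -288.8 -14.9;  python3 - <<'E'
from h import *
c=manip.camera("wrist"); cv2.imwrite("pics/w5.png",c["pixels"][:,:,::-1])
E
```

```text
clock: 20.8
eef_pos: [490.2, -257.9, 40.6]
eef_rot: [-2.946, 1.57, -0.064]
wrist_force: [3.0, 3.9, -5.8]
finger_gap: 34.8
tcp [ 490.2 -257.9   40.6] ty -104.9 shift y,z [ 1.000e-01 -1.198e+02] spin 0.0 F [ 3.03  3.86 -5.82] gap 34.8 t 20.8
```

View pics/w5.png

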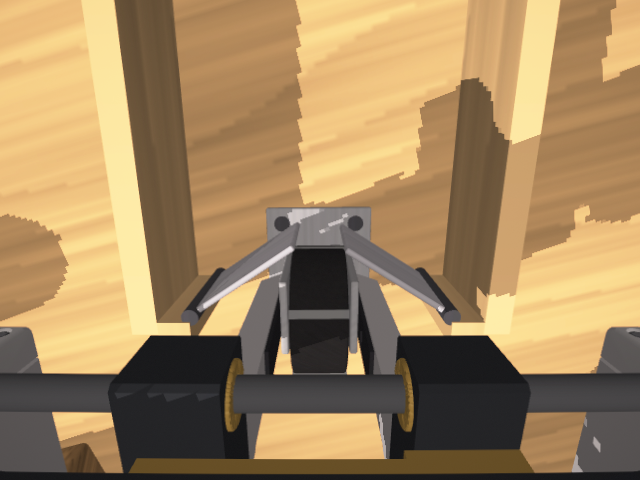

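The castor is centred between the flaps, which are opening evenly (pins at columns 192 and 452, castor at 318). Pushing on.

```bash
python3 -m handwheel '[[[0,0,-13],0],[[0,0,-13],0],[[0,0,-13],0],[[0,0,-13],0],[[0,0,-13],0],[[0,0,-13],0],[[0,0,-13],0],[[0,0,-13],0],[[0,0,-10],0],[[0,0,-6],0]]'; python3 rel.py 606 -288.8 -14.9
python3 -m handwheel '[[[1,0,0],0],[[1,0,0],0],[[0,0,0],0],[[0,0,0],0],[[0,0,0],0],[[0,0,0],0],[[0,0,0],0],[[0,0,0],0],[[0,0,0],0],[[0,0,0],0]]';  python3 rel.py 606 -288.8 -14.9
```

```text
clock: 22.1
eef_pos: [605.3, -288.8, 40.4]
eef_rot: [0.219, 1.571, 3.101]
wrist_force: [0.1, -0.1, -6.7]
finger_gap: 34.2
tcp [ 605.3 -288.8   40.4] ty -104.9 shift y,z [-0.2 -0.6] spin -0.0 F [ 0.12 -0.15 -6.75] gap 34.2 t 22.1
clock: 23.35
eef_pos: [605.1, -288.7, 38.7]
eef_rot: [1.839, 1.571, -1.563]
wrist_force: [-3.8, 0.8, -0.5]
finger_gap: 34.7
tcp [ 605.1 -288.7   38.7] ty -104.9 shift y,z [-0.2 -0.9] spin -0.0 F [-3.76  0.77 -0.54] gap 34.7 t 23.35
```

```bash
python3 -m handwheel '[[[0,0,0],0],[[0,0,0],0],[[0,0,0],0],[[0,0,0],0],[[0,0,0],0],[[0,0,0],0],[[-10,0,0],0],[[-15,0,0],0],[[-20,0,0],0],[[-25,0,0],0]]' 60; python3 -m handwheel '[[[-40,0,0],0],[[-50,0,0],0],[[-50,0,0],0],[[0,0,50],0],[[0,0,50],0],[[0,0,50],0],[[0,0,40],0],[[0,0,0],0],[[0,0,0],0],[[0,0,0],0]]'; python3 rel.py 606 -288.8 -14.9;  python3 - <<'E'
from h import *
c=manip.camera("wrist"); cv2.imwrite("pics/w6.png",c["pixels"][:,:,::-1]); P=cloud(c); ok=c["z_map"]>0
q=P[ok&(np.hypot(P[...,0]-606,P[...,1]+289)<45)&(P[...,2]>64)&(P[...,2]<90)]; print(len(q),rect(q) if len(q)>4 else 0)
c=manip.camera("top"); P=cloud(c); ok=c["z_map"]>0
for x,y in((530,-10),(462,138),(606,-289)):
    q=P[ok&(np.hypot(P[...,0]-x,P[...,1]-y)<50)&(P[...,2]>64)&(P[...,2]<90)]; print(len(q),rect(q) if len(q)>4 else 0)
E
```

```text
clock: 24.6
eef_pos: [605.2, -288.7, 110.4]
eef_rot: [2.911, 1.57, -0.491]
wrist_force: [-0.7, -0.2, 0.0]
finger_gap: 71.6
clock: 25.85
eef_pos: [422.2, -240.0, 248.7]
eef_rot: [-2.944, 1.571, -0.062]
wrist_force: [0.9, 0.3, -0.2]
finger_gap: 71.6
tcp [ 422.2 -240.   248.7] ty -104.9 shift y,z [-1.000e-01 -1.902e+02] spin 0.0 F [ 0.9   0.33 -0.22] gap 71.6 t 25.85
990 (array([ 592.3, -284.8]), array([23.8, 24.2]), 73.2)
205 (array([530.2,  -9.8]), array([51.6, 27.1]), 2.2)
219 (array([463.5, 138.4]), array([53.8, 30.4]), 3.1)
220 (array([ 603.5, -288.3]), array([31.8, 52.3]), 65.1)
```

View pics/w6.png

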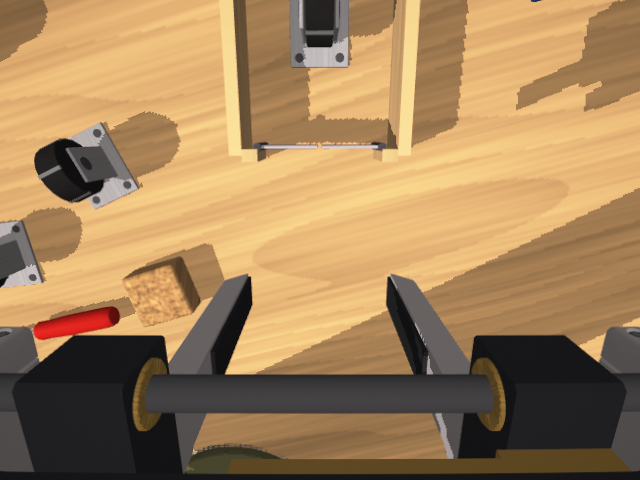

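The castor stands in the box (column 320, rows 0–67), and the flaps form a straight closed line at row 146. The other things are untouched, and the arm is clear.

```bash
python3 -c "
from cell import manip; print(manip.sign_off())"
```

```text
the job is handed in; nothing more can be done
None
```

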